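Set the needle valve by clicks and open the air

TASK

The small aeration stand has to be set up for a run: with the blue-handled shut-off cock still shut, turn the needle valve's black T-bar clockwise until you feel the needle meet its seat, gently and without forcing it, then back it off by exactly five clicks. Only then swing the blue lever round to its stop, in line with the pipe, let go, and leave everything else on the chest where it stands.

Things in the scene. Friction and masses are not known exactly. Their poses are not given: they have to be found in the camera images.
- air_stand: aeration stand, fixed: white base 130 (x) x 390 (y) x 14 high; origin at the centre of its underside, z up; sizes in mm. Air line along its y, 50 high at x 0: pump box at x +14, y +150 (92 x 82, 84 high), shut-off cock at y +45, needle valve at y -65, outlet pipe rising at y -178 to 201 high and over into a test tube at x +36, y -172 (186 high)
- bar_grip (a point): centre of the needle valve's black T-bar handle, 108 above the table, on the valve's upright axis; own x along the bar, turning with it. Bar 50 long, 12 thick, 16 high (100 to 116 above the table); grip it from above across the 12 mm, astride its middle. Clockwise seen from above closes, anticlockwise opens
- bonnet (a point): top of the steel collar (33 across) under the T-bar, 88 above the table; between them only the stem, 9 across. 24 click stops a turn: 15 degrees (0.262 rad) a click; starts in a notch 2 to 5 clicks open; the bar is clamped on at any angle, so its direction says nothing of the opening. 0.12 N m leaves a notch, fading half-way and turning into an equal pull to the next notch
- valve_body (a point): centre of the needle valve's brass body, 50 above the table, on the T-bar's axis. Inside, unseen, is the elastic seat that the needle meets at 0 clicks: turned on clockwise from there the resistance rises with no more clicks: 0.2 N m about 1.3 degrees past the last notch, 0.3 at 2, 0.4 at 3.3; at 0.5 N m (5 degrees) needle and seat are damaged. Let go, the bar returns to the 0 notch
- spindle_tip (a point): tip of the thin brass spindle (6 across) standing out of the middle of the T-bar, 132 above the table when the needle is seated; it does not turn and rises 0.1 mm for each click that the valve is opened: too little to measure, so the clicks must be felt and counted
- cock_lever (a joint): angle of the shut-off lever (rad): 0 shut (across the pipe, pointing to the stand's -x), 1.571 open at its stop (along the pipe, pointing to the stand's -y, towards the needle valve); grows anticlockwise seen from above; starts at 0 to 0.2, is stiff (0.12 N m) and stays where it is left
- lever_grip (a point): middle of the lever's blue sleeve: 40 long (along the lever), 16 wide, 10 thick, centre 88 above the table, 44 from the lever's axis; moves with the lever, which points along this point's own -x; free below the sleeve for 20 at least
- cock_axis (a point): on the upright axis about which the lever turns, 88 above the table (fixed to the stand)
- water_jar: clear preserving jar part-filled with water, 148 wide, 201 high, loose; right. Sizes in mm; origin at the centre of its underside
- lamp: round glass spirit lamp, 73 wide, 72 high, loose; left front. Sizes in mm; origin at the centre of its underside
- tape: roll of brown packing tape lying flat, 96 across, 48 high, loose; left. Sizes in mm; origin at the centre of its underside
- dropper: small dropper bottle with a white pointed cap, 22 wide, 52 high, loose; left. Sizes in mm; origin at the centre of its underside
- scale: pocket scale, 124 x 62 x 19, loose; right front. Sizes in mm; origin at the centre of its underside
- dish: white plastic weighing dish, 46 across, 10 high, loose, on the pocket scale's pan. Sizes in mm; origin at the centre of its underside
- syringe: 10 ml plastic syringe lying flat, 124 long (along its own y), 30 over the flange, 17 high, loose; left, at the front edge. Sizes in mm; origin at the centre of its underside
- goggles: green safety goggles with a black strap, 128 x 163 x 76, loose; on the stacked boards at the back. Sizes in mm; origin at the centre of its underside

How it is judged:
On the way, in this order (a step that is already met when the one before it is completed fails the run):
1. the needle is on its seat (bar within a third of a click of closed) with the shut-off cock still shut (z of spindle_tip in the frame of air_stand below 0.13203 m and value of joint cock_lever below 0.3 rad), for 0.2 s.
2. the needle valve stands five clicks open with the shut-off cock still shut (z of spindle_tip in the frame of air_stand between 0.13245 and 0.13255 m and value of joint cock_lever below 0.3 rad), for 0.3 s.
At the end, for the whole second after the job is handed in: the needle valve is five clicks open (spindle 0.45 to 0.55 mm above its seated height, that is within half a click) and the shut-off lever stands at its stop in line with the pipe (within 5 degrees) (z of spindle_tip in the frame of air_stand between 0.13245 and 0.13255 m and value of joint cock_lever above 1.48 rad); the robot touches nothing.
It fails at once if the needle is forced into its seat: the spindle driven more than 0.035 mm below its seated height, which takes about 0.5 N m at the bar (z of spindle_tip in the frame of air_stand below 0.131965 m).
It fails at once if one of the things standing about (jar, lamp, tape, dropper bottle, scale, dish, syringe, goggles) is disturbed: moved by more than 30 mm (distance of any of water_jar, lamp, tape, dropper, scale, dish, syringe, goggles from where it was at the start of the episode above 0.03 m).
It also fails if it takes over 72 s, if anything falls off the work surface, if the arm or the gripper's body presses on something with over 40 N, if the wrist force passes 120 N, or if a joint passes its speed limit or range.

ROBOT

A 6-joint arm with a two-finger parallel gripper is mounted at the origin on a cart in front of the work surface, level with it; the furniture and walls round the work are solid. World frame = base frame: x ahead of the robot, y to its left, z up, the work surface at z = 0. Lengths are in m, angles in rad, forces in N, time in s.
With the tool pointing down it reaches from about 0.325 to 0.775 m from the base axis. Payload 9.3 kg.
Tool frame: the origin (TCP) lies at the very end of the fingers, on their centre line; the grasp point (between the pads) lies 19 mm behind it (bot.grasp_offset is the distance from the TCP to the grasp point, in m); z points along the fingers, y is the line along which they close (so a half turn about z gives the same grasp; the last joint's range is limited). The gripper opens to 85 mm and grips with 20 to 120 N. Pads are 22 mm wide; open, the fingers measure 114 mm over their backs; the gripper's body (76 mm by 85 mm) begins 54 mm behind the grasp point. The pads swing forward as they close: fully open they stand 13 mm farther back than shut.
Start: joints at [1.088, 0.259, 0.021, 1.334, 0, 1.418], TCP at [0.178, 0.52, 0.231] pointing down, gripper open.
Joint ranges: [-3.04, 3.04], [-0.91, 1.82], [-1.04, 1.36], [-1.92, 1.95], [-1.52, 1.45], [-3.14, 3.14]. Speed limits (rad/s): [2.22, 2.22, 2.79, 3.14, 3.14, 3.14].

INTERFACE

Orientations are given as a unit quaternion [x, y, z, w].
In Python, from station import observe, camera, bot, boxes_of gives the robot as it stands.
- The arm moves only by the tool arm_command, never from a script. Its argument "moves" is a list of rows, each an object of numbers: "fingers": the closure, from 0 (fully open) to 1 (shut); "x", "y", "z": the shift along the tool's x, y, z in m; "rx", "ry", "rz": the turn, a rotation vector about the tool's x, y, z in rad. In form: [{"fingers": .., "x": .., "y": .., "z": .., "rx": .., "ry": .., "rz": ..}, ...]. A call has 1 to 5 rows; each row shifts and turns the commanded pose from where the row before left it, along the tool's axes as they then stand; what a row does not reach is not made up. A row lasts 1/8 s, in which the tool goes at most 62.5 mm and 10.7 degrees, less where a joint would pass 70% of its speed; a pose out of reach is approached as far as the arm can. A call with a gripper value outside its range is refused whole. The fingers move at their own pace and stop on an object; "force" is the grip in N (left out, the last holds). Time passes only in rows, so rows that do not move let the fingers close. It gives the time, the measured TCP pose, the force and the opening at its end, in the units of the state.
- observe(): the state, without advancing time (a new reading comes with each control period).
- camera(name): name is "scene" or "side" or "wrist"; returns a dict with "img" (480x640x3 uint8, red, green, blue), "intrinsics" (3x3 intrinsics, pixels), "origin" and "rotation" of the camera in the world. Camera axes: x right, y up, looking along -z (the intrinsics and any distortion apply to the point x, -y, -z); pixel columns grow to the right and rows downward; lengths in m; the calibration is good to about 2 mm. A picture is of the moment at which its call begins. There is no depth.
- bot.close_job(): hands the job in, once; it reports no verdict.
Trained networks look in the newest picture that a camera, given by its name, has taken for a name from the list of things; names that differ only in an ending like _2 or _b are one class to them, and where a whole thing is asked for, a point or a joint stands for the part that bears it (a point fixed in the world has none). Each returns a list of dicts, best first, with "confidence" (0 to 1); they miss things now and then, are a little off and sometimes report something else, mostly with a low value. They report only what shows in the picture. A call takes as long as a camera call.
- boxes_of(name, camera): "xy" ([column, row] in pixels, amid what is visible of it).
The state is a dict: "t": time; "qpos": joint angles; "joint_vel": joint speeds; "effort": joint torques, N m; "position": TCP position; "eef_rot": TCP orientation; "wrist_force": force on the tool from outside, world axes, zero at the start; "moment": the same for the moment, N m; "opening": finger opening in m.
Only numpy, scipy, OpenCV 4.12 (cv2) and the standard library are available. Lean on these libraries where they do the work, as an engineer would, in place of code of your own. Each camera call takes 0.05 s, during which the arm holds its last target. There are 200 camera calls.

## Working session

There is one attempt and no reset: what is moved stays moved. The work goes in short steps, Python scripts to look and compute and a tool call to move; the robot and the scene stay as the last step left them, time stands still between calls to the robot, and variables do not carry over. Pictures are saved under pics/ and viewed, on a budget of 10 in all, crops included, one or two more only if the job needs it, and the job is handed in when it is done.

Besides the shell and the picture viewer there is one more tool, called after ">>>" as name(argument=value, ...), one argument or row to a line, values as JSON. arm_command: Moves the arm, as the interface text tells. Its arguments: {"type":"object","properties":{"moves":{"type":"array","items":{"type":"object","properties":{"fingers":{"type":"number"},"x":{"type":"number"},"y":{"type":"number"},"z":{"type":"number"},"rx":{"type":"number"},"ry":{"type":"number"},"rz":{"type":"number"}}}},"force":{"type":"number"}},"required":["moves"]}

```bash
mkdir -p pics; ls; cat > h.py <<'E'
import numpy as np, cv2
from scipy.spatial.transform import Rotation as R
from station import observe, camera, bot, boxes_of
def ray(c,uv):
    K=np.array(c["intrinsics"]);p=np.linalg.solve(K,[uv[0],uv[1],1]);Rm=np.array(c["rotation"])
    if Rm.size==4: Rm=R.from_quat(Rm).as_matrix()
    return np.array(c["origin"]),Rm@np.array([p[0],-p[1],-p[2]])
def atz(c,uv,z):
    o,d=ray(c,uv);return o+d*(z-o[2])/d[2]
def save(c,n): cv2.imwrite("pics/"+n,np.ascontiguousarray(np.array(c["img"])[:,:,::-1]))
E
python3 - <<'E'
from h import *
s=observe();print(s)
for n in("scene","side","wrist"):
    c=camera(n);save(c,n+"0.png");print(n,c["origin"],c["rotation"],c["intrinsics"],[k for k in c])
    for t,z in(("air_stand",.05),("bar_grip",.108),("lever_grip",.088),("valve_body",.05),("bonnet",.088),("spindle_tip",.132),("cock_lever",.088)):
        for b in boxes_of(t,n)[:2]: print(t,b,atz(c,b["xy"],z).round(3))
E
```

```text
pics
{'t': 0.0, 'qpos': array([1.08843143e+00, 2.59202472e-01, 2.07320457e-02, 1.33367723e+00,
       4.81184442e-06, 1.41823812e+00]), 'joint_vel': array([ 0.00051776,  0.00049731,  0.00177223,  0.00209596,  0.00147513,
       -0.0010084 ]), 'effort': array([-1.52817091e-03, -5.55639231e+01,  3.44525313e+01,  1.38234705e-02,
       -1.81411042e-04, -4.27095074e-06]), 'position': array([0.17797123, 0.52010978, 0.23064888]), 'eef_rot': array([ 1.64156952e-01,  9.86434001e-01, -6.41152045e-04, -2.13198713e-04]), 'wrist_force': array([-0.34684679,  0.39993977,  0.12774753]), 'moment': array([ 0.01624819, -0.01200657,  0.01150606]), 'opening': 0.08543442469169457}
scene [-0.21793009 -0.54459713  1.0138597 ] [ 0.35606927 -0.17184922 -0.40964019  0.82211765] [[449.48735524   0.         317.143701  ]
 [  0.         449.48735524 245.23631813]
 [  0.           0.           1.        ]] ['img', 'intrinsics', 'origin', 'rotation']
air_stand {'xy': [452.4, 304.8], 'confidence': 0.27} [ 0.62 -0.36  0.05]
air_stand {'xy': [332.9, 277.6], 'confidence': 0.24} [ 0.506 -0.04   0.05 ]
bar_grip {'xy': [
[... 837 characters left out ...]
lever_grip {'xy': [341.5, 239.6], 'confidence': 0.48} [0.504 0.049 0.088]
valve_body {'xy': [326.5, 261.8], 'confidence': 0.6} [0.536 0.074 0.05 ]
bonnet {'xy': [325.5, 258.3], 'confidence': 0.66} [0.537 0.116 0.088]
spindle_tip {'xy': [341.7, 236.5], 'confidence': 0.63} [0.506 0.106 0.132]
cock_lever {'xy': [344.2, 238.2], 'confidence': 0.68} [0.498 0.043 0.088]
wrist [0.10271416 0.54606212 0.37451107] [-0.1289698  -0.09205443  0.57423794  0.80320829] [[388.60428708   0.         316.02127409]
 [  0.         388.60428708 240.29435823]
 [  0.           0.           1.        ]] ['img', 'intrinsics', 'origin', 'rotation']
air_stand {'xy': [193.4, 405.2], 'confidence': 0.27} [0.331 0.335 0.05 ]
```

View pics/scene0.png

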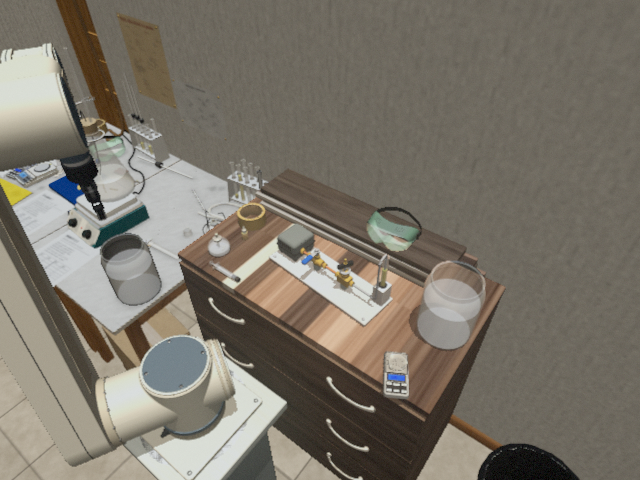

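View pics/side0.png

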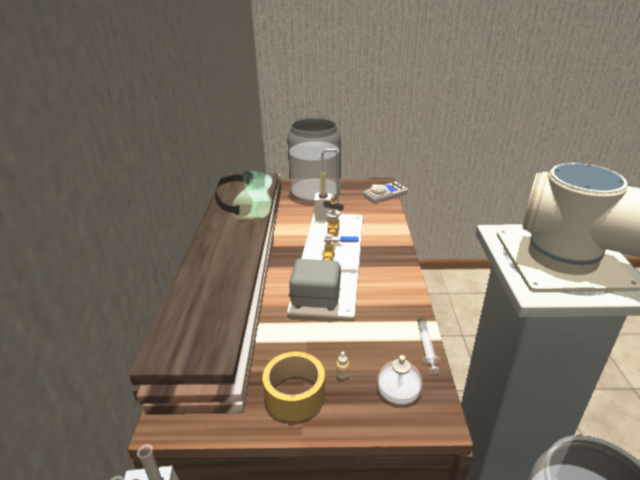

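The scene view shows the stand mid-chest: T-bar at about (346,266), blue lever at (307,260). In the side view they are at about (333,205) and (348,239). Next I'll enlarge both.

```bash
python3 - <<'E'
import cv2,numpy as np
a=cv2.imread("pics/scene0.png")[215:335,265:405];b=cv2.imread("pics/side0.png")[140:320,280:380]
a=cv2.resize(a,None,fx=3.4,fy=3.4,interpolation=cv2.INTER_CUBIC);b=cv2.resize(b,None,fx=3.2,fy=3.2,interpolation=cv2.INTER_CUBIC)
o=np.zeros((600,800,3),np.uint8);o[:a.shape[0],:a.shape[1]]=a;o[:b.shape[0],480:480+b.shape[1]]=b
cv2.imwrite("pics/zoom0.png",o)
E
```

```text
(no output)
```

View pics/zoom0.png

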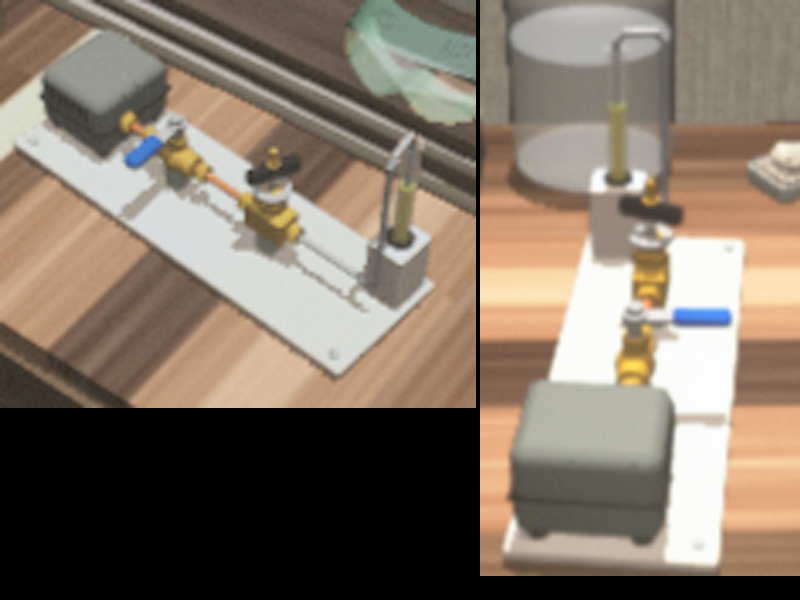

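```bash
python3 - <<'E'
from h import *
from scipy.optimize import least_squares
C={"scene":camera("scene"),"side":camera("side")}
def proj(c,P):
    Rm=R.from_quat(c["rotation"]).as_matrix();q=Rm.T@(np.array(P)-c["origin"]);q=np.array([q[0],-q[1],-q[2]]);p=np.array(c["intrinsics"])@q;return p[:2]/p[2]
obs=[("bar",(0,-.065,.108),(345.6,265),(333.4,205.3)),("tip",(0,-.065,.132),(345.3,259.1),(333.4,196.6)),
("lev",None,(307.6,259.7),(349.4,239.1)),("c--",(-.065,-.195,.014),(364.4,325.6),(361.3,215.3)),("c-+",(-.065,.195,.014),(270.3,257.6),(354.1,317.2))]
for n,_,a,b in obs:
    o1,d1=ray(C["scene"],a);o2,d2=ray(C["side"],b)
    d1/=np.linalg.norm(d1);d2/=np.linalg.norm(d2)
    s=np.linalg.lstsq(np.c_[d1,-d2],o2-o1,rcond=None)[0];p,q=o1+s[0]*d1,o2+s[1]*d2
    print(n,((p+q)/2).round(4),"gap",np.linalg.norm(p-q).round(4))
def W(v,l): c,s=np.cos(v[2]),np.sin(v[2]);return [v[0]+c*l[0]-s*l[1],v[1]+s*l[0]+c*l[1],l[2]]
def f(v,full=0):
    r=[]
    for n,l,a,b in obs:
        if l is None:l=(-.044*np.cos(v[3]),.045-.044*np.sin(v[3]),.088)
        P=W(v,l);r+=list(proj(C["scene"],P)-a)+list(proj(C["side"],P)-b)
    return r
s=least_squares(f,[.5,-.05,0,0.1],loss="soft_l1");v=s.x;print(v,np.round(f(v),1).reshape(-1,4))
print("valve",W(v,(0,-.065,.108)),"cock",W(v,(0,.045,.088)))
E
```

```text
bar [ 0.5211 -0.0703  0.1064] gap 0.0043
tip [ 0.5209 -0.0687  0.1293] gap 0.0038
lev [0.4894 0.0411 0.0858] gap 0.0048
c-- [ 0.4446 -0.1915  0.009 ] gap 0.0001
c-+ [0.4864 0.1925 0.0059] gap 0.0063
[ 0.52769243 -0.00455683 -0.10636296  0.05924159] [[-0.9  0.  -0.6 -1. ]
 [-0.3 -0.1 -0.6 -1.7]
 [-1.1  0.  -0.5 -1.2]
 [-0.3 -0.6  0.9 -1.7]
 [-2.5 -1.3  0.1 -2.7]]
valve [np.float64(0.5207918675580943), np.float64(-0.06918950569936476), 0.108] cock [np.float64(0.5324697457858463), np.float64(0.040188861266401345), 0.088]
```

```bash
cat >> h.py <<'E'
def togo(P,yaw=None):
    "move in tool axes to world P; yaw = world angle of tool y line (mod pi)"
    s=observe();M=R.from_quat(s["eef_rot"]).as_matrix();d=M.T@(np.array(P)-s["position"])
    y=np.arctan2(M[1,1],M[0,1]);print("pos",s["position"].round(4),"tooly yaw",y.round(4),"tilt",M[:,2].round(4),"q6",s["qpos"][5].round(3),"d(tool)",d.round(4))
    if yaw is not None:
        e=(yaw-y+np.pi/2)%np.pi-np.pi/2;print("world ccw turn needed",e.round(4),"=> rz",-e.round(4))
E
python3 - <<'E'
from h import *
c=camera("scene");a=atz(c,(337.9,267.4),.108);b=atz(c,(353.2,262.1),.108);print(a,b,np.arctan2(*(b-a)[1::-1]))
c=camera("side");a=atz(c,(280+142/3.2,140+203/3.2),.108);b=atz(c,(280+202/3.2,140+216/3.2),.108);print(a,b,np.arctan2(*(b-a)[1::-1]))
togo([.521,-.069,.25],np.pi/2-.35)
E
```

```text
[ 0.50197224 -0.05929542  0.108     ] [ 0.54459808 -0.08187087  0.108     ] -0.4870610220703143
[ 0.53997383 -0.07382412  0.108     ] [ 0.49774376 -0.05385706  0.108     ] 2.6999275844419617
pos [0.1781 0.5203 0.2313] tooly yaw 1.241 tilt [ 0.e+00 -1.e-04 -1.e+00] q6 1.418 d(tool) [-0.5153 -0.4466 -0.0187]
world ccw turn needed -0.0202 => rz 0.0202
```

>>> arm_command(
  moves=[
    {"x": -0.043,"y": -0.037,"z": -0.005,"fingers": 0},
    {"x": -0.043,"y": -0.037,"z": -0.005},
    {"x": -0.043,"y": -0.037,"z": -0.005},
    {"x": -0.043,"y": -0.037},
    {"x": -0.043,"y": -0.037},
  ],
)

```text
invalid input at $.moves[0]: expected keys fingers, x, y, z, rx, ry, rz
```

>>> arm_command(
  moves=[
    {"x": -0.043,"y": -0.037},
    {"x": -0.043,"y": -0.037},
    {"x": -0.043,"y": -0.037},
    {"x": -0.043,"y": -0.037},
    {"x": -0.043,"y": -0.037},
  ],
)

```text
invalid input at $.moves[0]: expected keys fingers, x, y, z, rx, ry, rz
```

>>> arm_command(
  moves=[
    {"x": -0.043,"y": -0.038},
    {"x": -0.043,"y": -0.038},
    {"rz": 0.13},
  ],
)

```text
invalid input at $.moves[0]: expected keys fingers, x, y, z, rx, ry, rz
```

```bash
python3 - <<'E'
from h import *
togo([.521,-.069,.25],1.11)
c=camera("wrist");save(c,"w1.png")
for t,z in(("bar_grip",.108),("spindle_tip",.132),("lever_grip",.088)):
    for b in boxes_of(t,"wrist")[:2]: print(t,b,atz(c,b["xy"],z).round(4))
E
```

```text
pos [0.1781 0.5203 0.2313] tooly yaw 1.241 tilt [ 0.e+00 -1.e-04 -1.e+00] q6 1.418 d(tool) [-0.5153 -0.4466 -0.0187]
world ccw turn needed -0.131 => rz 0.131
```

View pics/w1.png

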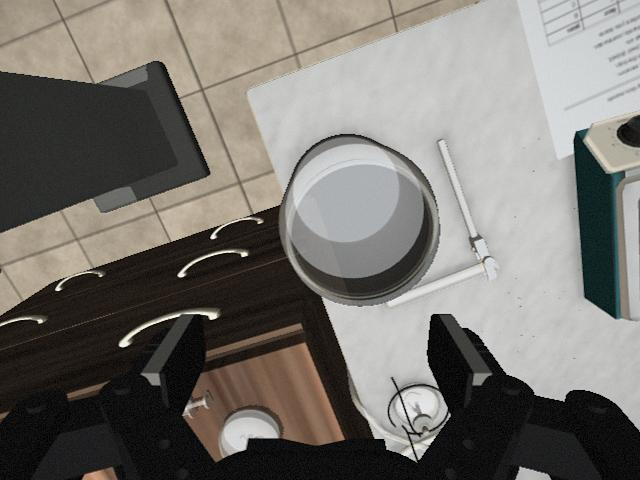

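All seven keys are required, and the arm hasn't moved. The wrist view shows the pads at (180,370) and (460,370). Resending the moves.

>>> arm_command(
  moves=[
    {"fingers": 0,"x": -0.043,"y": -0.037,"z": -0.005,"rx": 0,"ry": 0,"rz": 0},
    {"fingers": 0,"x": -0.043,"y": -0.037,"z": -0.005,"rx": 0,"ry": 0,"rz": 0},
    {"fingers": 0,"x": -0.043,"y": -0.037,"z": -0.005,"rx": 0,"ry": 0,"rz": 0},
    {"fingers": 0,"x": -0.043,"y": -0.037,"z": -0.005,"rx": 0,"ry": 0,"rz": 0},
    {"fingers": 0,"x": -0.043,"y": -0.037,"z": 0,"rx": 0,"ry": 0,"rz": 0},
  ],
)

```text
t: 2.22
position: [0.3223, 0.2742, 0.2518]
eef_rot: [0.164, 0.986, 0.0, 0.001]
wrist_force: [0.4, 0.5, 0.3]
opening: 0.0853
```

>>> arm_command(
  moves=[
    {"fingers": 0,"x": -0.043,"y": -0.037,"z": 0,"rx": 0,"ry": 0,"rz": 0},
    {"fingers": 0,"x": -0.043,"y": -0.037,"z": 0,"rx": 0,"ry": 0,"rz": 0},
    {"fingers": 0,"x": -0.043,"y": -0.037,"z": 0,"rx": 0,"ry": 0,"rz": 0},
    {"fingers": 0,"x": -0.043,"y": -0.037,"z": 0,"rx": 0,"ry": 0,"rz": 0},
    {"fingers": 0,"x": -0.043,"y": -0.037,"z": 0,"rx": 0,"ry": 0,"rz": 0},
  ],
)

```text
t: 2.85
position: [0.4658, 0.0292, 0.2515]
eef_rot: [0.164, 0.986, 0.0, 0.0]
wrist_force: [1.3, 0.1, 0.5]
opening: 0.0854
```

>>> arm_command(
  moves=[
    {"fingers": 0,"x": -0.043,"y": -0.038,"z": 0,"rx": 0,"ry": 0,"rz": 0},
    {"fingers": 0,"x": -0.02,"y": -0.02,"z": 0,"rx": 0,"ry": 0,"rz": 0},
    {"fingers": 0,"x": 0,"y": 0,"z": 0,"rx": 0,"ry": 0,"rz": 0.13},
  ],
)

```text
t: 3.22
position: [0.5067, -0.0464, 0.2507]
eef_rot: [0.23, 0.973, -0.0, -0.0]
wrist_force: [0.1, 0.4, -0.6]
opening: 0.0852
```

```bash
python3 - <<'E'
from h import *
togo([.521,-.069,.25],1.11)
c=camera("wrist");save(c,"w1.png")
for t,z in(("bar_grip",.108),("spindle_tip",.132),("lever_grip",.088)):
    for b in boxes_of(t,"wrist")[:2]: print(t,b,atz(c,b["xy"],z).round(4))
E
```

```text
pos [ 0.5067 -0.0464  0.2507] tooly yaw 1.1057 tilt [-8.e-04 -0.e+00 -1.e+00] q6 0.209 d(tool) [-0.0229 -0.0138  0.0006]
world ccw turn needed 0.0043 => rz -0.0043
bar_grip {'xy': [302.0, 249.2], 'confidence': 0.57} [ 0.5212 -0.066   0.108 ]
spindle_tip {'xy': [301.5, 259.3], 'confidence': 0.45} [ 0.5208 -0.0652  0.132 ]
lever_grip {'xy': [417.1, 158.9], 'confidence': 0.84} [0.5012 0.0439 0.088 ]
```

View pics/w1.png

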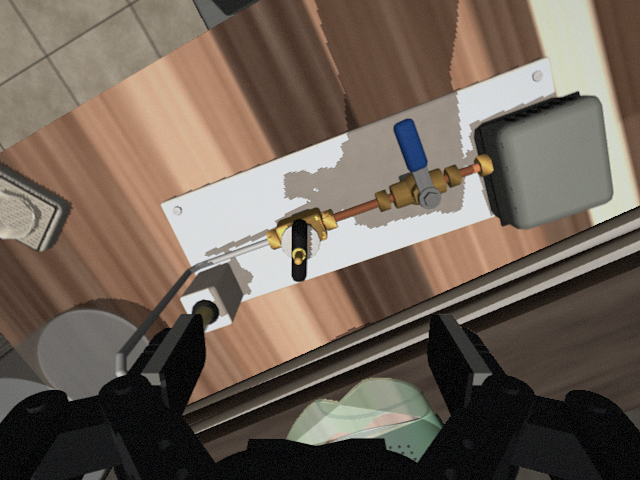

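Wrist view: bar from about (299,222) to (299,278), upright in the image, so already square to the fingers. Sleeve at (410,146), cock nut at (429,199).

```bash
python3 - <<'E'
from h import *
c=camera("wrist");im=np.array(c["img"]).astype(int)
m=(im.max(2)<60);m[:210]=0;m[290:]=0;m[:,:275]=0;m[:,330:]=0
n,l,s,ce=cv2.connectedComponentsWithStats(m.astype(np.uint8));k=1+s[1:,4].argmax();print(s[k],ce[k])
ys,xs=np.where(l==k);r=cv2.minAreaRect(np.c_[xs,ys].astype(np.float32));print(r)
bp=cv2.boxPoints(r);mid=[(bp[i]+bp[(i+1)%4])/2 for i in range(4)]
a,b=max([(mid[0],mid[2]),(mid[1],mid[3])],key=lambda t:np.linalg.norm(t[0]-t[1]))
A,B=atz(c,a,.113),atz(c,b,.113);print(a,b,A,B,(A+B)/2,np.linalg.norm(A-B),np.arctan2(*(B-A)[1::-1]))
bar=np.arctan2(*(B-A)[1::-1]);togo([*((A+B)/2)[:2],.2],bar+np.pi/2)
L=atz(c,(410,146),.093);X=atz(c,(429,199),.093);print("lever",L,X,np.linalg.norm(L-X),np.arctan2(*(L-X)[1::-1]))
E
```

```text
[290 220  19  63 684] [297.09064327 249.05409357]
((299.0, 251.0), (62.0, 18.0), 90.0)
[299. 220.] [299. 282.] [ 0.49755647 -0.05433502  0.113     ] [ 0.54279457 -0.07733206  0.113     ] [ 0.52017552 -0.06583354  0.113     ] 0.05074789787820754 -0.47030971131441723
pos [ 0.5058 -0.044   0.2514] tooly yaw 1.114 tilt [ 2.e-04 -1.e-04 -1.e+00] q6 0.205 d(tool) [-0.0225 -0.0133  0.0514]
world ccw turn needed -0.0136 => rz 0.0136
lever [0.48740732 0.04406263 0.093     ] [0.53198079 0.04231015 0.093     ] 0.044607905322980645 3.1022962571108916
```

>>> arm_command(
  moves=[
    {"fingers": 0.5,"x": -0.022,"y": -0.012,"z": 0.03,"rx": 0,"ry": 0,"rz": 0.013},
    {"fingers": 0.5,"x": 0,"y": 0,"z": 0.05,"rx": 0,"ry": 0,"rz": 0},
    {"fingers": 0.5,"x": 0,"y": 0,"z": 0.02,"rx": 0,"ry": 0,"rz": 0},
    {"fingers": 0.5,"x": 0,"y": 0,"z": 0,"rx": 0,"ry": 0,"rz": 0},
  ],
)

```text
t: 3.98
position: [0.5195, -0.0641, 0.1503]
eef_rot: [0.233, 0.972, 0.0, -0.001]
wrist_force: [1.0, -0.2, 1.4]
opening: 0.0423
```

```bash
python3 - <<'E'
from h import *
togo([.5205,-.067,.096],1.10)
c=camera("wrist");save(c,"w2.png");print(observe()["moment"],observe()["opening"])
c2=camera("side");save(c2,"s2.png")
a=cv2.imread("pics/w2.png")[240:480,150:490];b=cv2.imread("pics/s2.png")[130:280,270:400]
o=np.zeros((600,800,3),np.uint8);o[:240,:340]=a;b=cv2.resize(b,None,fx=3.4,fy=3.4);o[:b.shape[0],350:350+b.shape[1]]=b;cv2.imwrite("pics/z2.png",o)
E
```

```text
pos [ 0.5195 -0.0641  0.1503] tooly yaw 1.1003 tilt [-2.5e-03  7.0e-04 -1.0e+00] q6 0.187 d(tool) [-0.0024 -0.0021  0.0543]
world ccw turn needed -0.0003 => rz 0.0003
[-0.01824362 -0.00861845 -0.03013451] 0.042684998916857446
```

View pics/z2.png

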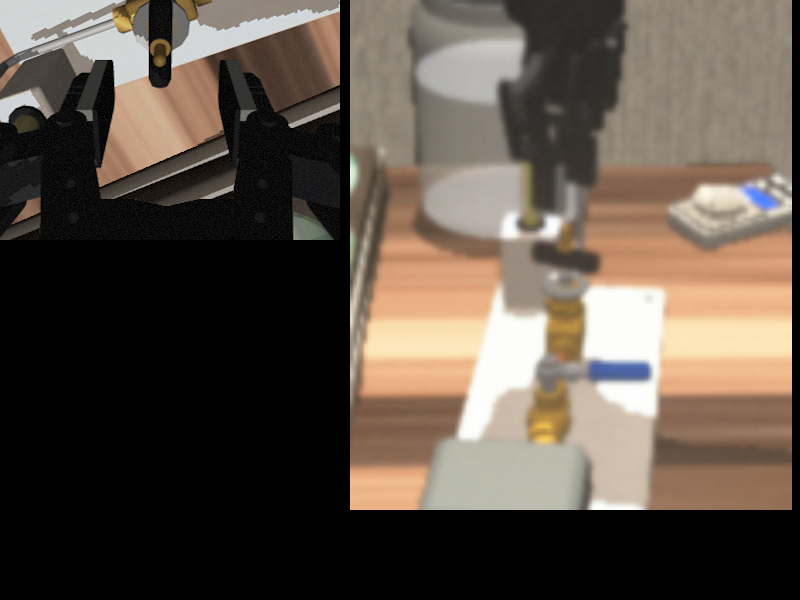

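The pads straddle the bar: pad edges at about (255,300) and (378,300), spindle at about (310,287), so the hand is a few mm off along tool y. Checking by number.

```bash
python3 - <<'E'
from h import *
c=camera("wrist");im=np.array(c["img"])
P=atz(c,(309.5,285),.132);print(P);togo([P[0],P[1],.096],1.1)
s=observe();M=R.from_quat(s["eef_rot"]).as_matrix();print("cam in tool",M.T@(c["origin"]-s["position"]))
E
```

```text
[ 0.515718   -0.06533316  0.132     ]
pos [ 0.5209 -0.0646  0.1526] tooly yaw 1.0993 tilt [ 1.9e-03 -6.0e-04 -1.0e+00] q6 0.188 d(tool) [ 0.0044 -0.003   0.0566]
world ccw turn needed 0.0007 => rz -0.0007
cam in tool [ 7.98048518e-02  4.79940242e-05 -1.42970187e-01]
```

>>> arm_command(
  moves=[
    {"fingers": 0.5,"x": -0.001,"y": -0.0025,"z": 0.03,"rx": 0,"ry": 0,"rz": 0},
    {"fingers": 0.5,"x": 0,"y": 0,"z": 0.025,"rx": 0,"ry": 0,"rz": 0},
    {"fingers": 0.5,"x": 0,"y": 0,"z": 0,"rx": 0,"ry": 0,"rz": 0},
  ],
)

```text
t: 4.5
position: [0.5198, -0.0673, 0.0962]
eef_rot: [0.234, 0.972, 0.0, -0.001]
wrist_force: [0.3, -0.0, 0.6]
opening: 0.0425
```

>>> arm_command(
  moves=[
    {"fingers": 1,"x": 0,"y": 0,"z": 0,"rx": 0,"ry": 0,"rz": 0},
    {"fingers": 1,"x": 0,"y": 0,"z": 0,"rx": 0,"ry": 0,"rz": 0},
    {"fingers": 1,"x": 0,"y": 0,"z": 0,"rx": 0,"ry": 0,"rz": 0},
    {"fingers": 1,"x": 0,"y": 0,"z": 0,"rx": 0,"ry": 0,"rz": 0},
  ],
  force=60,
)

```text
t: 5.0
position: [0.5207, -0.0682, 0.098]
eef_rot: [0.234, 0.972, -0.001, 0.001]
wrist_force: [-2.3, -3.1, 6.4]
opening: 0.0105
```

```bash
cat >> h.py <<'E'
def st():
    s=observe();M=R.from_quat(s["eef_rot"]).as_matrix()
    print("t",round(s["t"],2),"pos",s["position"].round(4),"yaw deg",np.degrees(np.arctan2(M[1,1],M[0,1])).round(2),"q6",s["qpos"][5].round(4),"eff6",s["effort"][5].round(4),"F",s["wrist_force"].round(2),"M",s["moment"].round(4),"op",round(s["opening"],4))
E
python3 -c "
from h import *
st();[ (camera('side'),st()) for _ in range(3)]"
```

```text
t 5.0 pos [ 0.5207 -0.0682  0.098 ] yaw deg 62.89 q6 0.1837 eff6 -0.0189 F [-2.31 -3.05  6.4 ] M [-0.5754  0.4459 -0.0437] op 0.0105
t 5.05 pos [ 0.5207 -0.0682  0.098 ] yaw deg 62.89 q6 0.1837 eff6 -0.0188 F [-2.14 -3.05  6.38] M [-0.5314  0.5383 -0.0207] op 0.0107
t 5.1 pos [ 0.5207 -0.0682  0.098 ] yaw deg 62.89 q6 0.1837 eff6 -0.0189 F [-1.93 -2.57  5.47] M [-0.5839  0.5386 -0.0186] op 0.0104
t 5.15 pos [ 0.5207 -0.0682  0.098 ] yaw deg 62.89 q6 0.1837 eff6 -0.0189 F [-2.34 -2.86  6.49] M [-0.5378  0.4572 -0.053 ] op 0.0108
```

>>> arm_command(
  moves=[
    {"fingers": 1,"x": 0,"y": 0,"z": 0,"rx": 0,"ry": 0,"rz": 0.035},
    {"fingers": 1,"x": 0,"y": 0,"z": 0,"rx": 0,"ry": 0,"rz": 0},
  ],
)

```text
t: 5.4
position: [0.5207, -0.0682, 0.098]
eef_rot: [0.252, 0.968, -0.001, 0.001]
wrist_force: [-2.3, -3.5, 5.4]
opening: 0.0104
```

```bash
python3 -c "
from h import *
st();camera('side');st()"
```

```text
t 5.4 pos [ 0.5207 -0.0682  0.098 ] yaw deg 60.87 q6 0.2191 eff6 0.2907 F [-2.27 -3.46  5.45] M [-0.5142  0.4947  0.055 ] op 0.0104
t 5.45 pos [ 0.5207 -0.0682  0.098 ] yaw deg 60.89 q6 0.2187 eff6 0.1319 F [-2.52 -2.47  6.45] M [-0.5391  0.5022  0.0729] op 0.0108
```

>>> arm_command(
  moves=[
    {"fingers": 1,"x": 0,"y": 0,"z": 0,"rx": 0,"ry": 0,"rz": 0.035},
    {"fingers": 1,"x": 0,"y": 0,"z": 0,"rx": 0,"ry": 0,"rz": 0},
  ],
)

```text
t: 5.7
position: [0.5207, -0.0682, 0.098]
eef_rot: [0.268, 0.963, -0.001, 0.001]
wrist_force: [-2.1, -2.1, 5.7]
opening: 0.0108
```

```bash
python3 -c "
from h import *
st();camera('side');st()"
```

```text
t 5.7 pos [ 0.5207 -0.0682  0.098 ] yaw deg 58.86 q6 0.254 eff6 0.3402 F [-2.05 -2.08  5.7 ] M [-0.563   0.4788  0.0677] op 0.0108
t 5.75 pos [ 0.5207 -0.0682  0.098 ] yaw deg 58.89 q6 0.2537 eff6 0.1831 F [-2.76 -2.87  4.71] M [-0.5807  0.5197  0.1095] op 0.0105
```

>>> arm_command(
  moves=[
    {"fingers": 1,"x": 0,"y": 0,"z": 0,"rx": 0,"ry": 0,"rz": 0.07},
    {"fingers": 1,"x": 0,"y": 0,"z": 0,"rx": 0,"ry": 0,"rz": 0},
  ],
)

```text
t: 6.0
position: [0.5207, -0.0682, 0.098]
eef_rot: [0.302, 0.953, -0.001, 0.001]
wrist_force: [-2.0, -1.7, 6.1]
opening: 0.0101
```

```bash
python3 -c "
from h import *
st();camera('side');st()"
```

```text
t 6.0 pos [ 0.5207 -0.0682  0.098 ] yaw deg 54.82 q6 0.3247 eff6 0.4348 F [-2.03 -1.7   6.11] M [-0.6204  0.4611 -0.0217] op 0.0101
t 6.05 pos [ 0.5207 -0.0682  0.098 ] yaw deg 54.86 q6 0.3239 eff6 0.127 F [-2.92 -2.81  4.93] M [-0.5696  0.4885  0.0608] op 0.0106
```

>>> arm_command(
  moves=[
    {"fingers": 1,"x": 0,"y": 0,"z": 0,"rx": 0,"ry": 0,"rz": 0.07},
    {"fingers": 1,"x": 0,"y": 0,"z": 0,"rx": 0,"ry": 0,"rz": 0},
  ],
)

```text
t: 6.3
position: [0.5207, -0.0682, 0.098]
eef_rot: [0.335, 0.942, -0.001, 0.001]
wrist_force: [-2.8, -3.2, 6.0]
opening: 0.0103
```

```bash
python3 -c "
from h import *
st();camera('side');st()"
```

```text
t 6.3 pos [ 0.5207 -0.0682  0.098 ] yaw deg 50.79 q6 0.3948 eff6 0.3273 F [-2.84 -3.19  6.01] M [-0.6041  0.5194 -0.1299] op 0.0103
t 6.35 pos [ 0.5207 -0.0682  0.098 ] yaw deg 50.84 q6 0.3941 eff6 0.0135 F [-2.42 -2.19  6.75] M [-0.5101  0.5683 -0.0984] op 0.0107
```

>>> arm_command(
  moves=[
    {"fingers": 1,"x": 0,"y": 0,"z": 0,"rx": 0,"ry": 0,"rz": 0.08},
    {"fingers": 1,"x": 0,"y": 0,"z": 0,"rx": 0,"ry": 0,"rz": 0.08},
    {"fingers": 1,"x": 0,"y": 0,"z": 0,"rx": 0,"ry": 0,"rz": 0.08},
    {"fingers": 1,"x": 0,"y": 0,"z": 0,"rx": 0,"ry": 0,"rz": 0.08},
    {"fingers": 1,"x": 0,"y": 0,"z": 0,"rx": 0,"ry": 0,"rz": 0},
  ],
)

```text
t: 6.98
position: [0.5206, -0.0683, 0.098]
eef_rot: [0.481, 0.877, -0.0, 0.001]
wrist_force: [-2.8, -3.8, 6.7]
opening: 0.0108
```

```bash
python3 -c "
from h import *
st();camera('side');st()"
```

```text
t 6.97 pos [ 0.5206 -0.0683  0.098 ] yaw deg 32.46 q6 0.7147 eff6 0.503 F [-2.82 -3.79  6.66] M [-0.6674  0.5788  0.0276] op 0.0108
t 7.03 pos [ 0.5206 -0.0683  0.098 ] yaw deg 32.51 q6 0.714 eff6 0.1368 F [-2.57 -4.06  6.3 ] M [-0.6331  0.5701  0.0212] op 0.0105
```

>>> arm_command(
  moves=[
    {"fingers": 1,"x": 0,"y": 0,"z": 0,"rx": 0,"ry": 0,"rz": 0.03},
    {"fingers": 1,"x": 0,"y": 0,"z": 0,"rx": 0,"ry": 0,"rz": 0},
  ],
)

```text
t: 7.28
position: [0.5206, -0.0683, 0.098]
eef_rot: [0.494, 0.87, -0.001, 0.002]
wrist_force: [-3.7, -3.8, 6.9]
opening: 0.0104
```

```bash
python3 -c "
from h import *
st();camera('side');st();camera('side');st()"
```

```text
t 7.28 pos [ 0.5206 -0.0683  0.098 ] yaw deg 30.86 q6 0.7429 eff6 1.1275 F [-3.74 -3.77  6.91] M [-0.8242  0.5662  0.9779] op 0.0104
t 7.33 pos [ 0.5206 -0.0683  0.098 ] yaw deg 30.88 q6 0.7426 eff6 0.9786 F [-3.75 -4.34  5.93] M [-0.7926  0.5664  0.9233] op 0.0106
t 7.38 pos [ 0.5206 -0.0683  0.098 ] yaw deg 30.88 q6 0.7425 eff6 0.9346 F [-3.17 -3.54  6.03] M [-0.7989  0.5632  0.9258] op 0.0107
```

Torque at 2° past the second notch is 0.92 N m, far above the 0.3 N m the seat should give. I'll back off and look for contact elsewhere.

>>> arm_command(
  moves=[
    {"fingers": 1,"x": 0,"y": 0,"z": 0,"rx": 0,"ry": 0,"rz": -0.015},
  ],
)

```text
t: 7.5
position: [0.5206, -0.0683, 0.098]
eef_rot: [0.487, 0.874, -0.001, 0.001]
wrist_force: [-3.4, -3.3, 5.7]
opening: 0.0105
```

```bash
python3 -c "
from h import *
st();c2=camera('side');st();c=camera('scene');st();save(camera('wrist'),'w3.png');save(c2,'s3.png');save(c,'c3.png')
a=cv2.imread('pics/c3.png')[200:320,280:410];b=cv2.imread('pics/s3.png')[110:260,270:390];w=cv2.imread('pics/w3.png')
o=np.zeros((600,800,3),np.uint8);a=cv2.resize(a,None,fx=3,fy=3);b=cv2.resize(b,None,fx=3.3,fy=3.3);w=cv2.resize(w[200:],None,fx=.6,fy=.6)
o[:a.shape[0],:a.shape[1]]=a;o[:b.shape[0],400:400+b.shape[1]]=b;o[370:370+w.shape[0],:w.shape[1]]=w;cv2.imwrite('pics/z3.png',o)"
```

```text
t 7.5 pos [ 0.5206 -0.0683  0.098 ] yaw deg 31.74 q6 0.7275 eff6 0.7439 F [-3.43 -3.28  5.68] M [-0.7462  0.5849  0.4132] op 0.0105
t 7.55 pos [ 0.5206 -0.0683  0.098 ] yaw deg 31.78 q6 0.7268 eff6 0.5225 F [-2.97 -3.42  7.06] M [-0.7883  0.6027  0.4497] op 0.0103
t 7.6 pos [ 0.5206 -0.0683  0.098 ] yaw deg 31.73 q6 0.7277 eff6 0.3401 F [-3.17 -4.35  6.83] M [-0.7293  0.6018  0.4923] op 0.0107
```

View pics/z3.png

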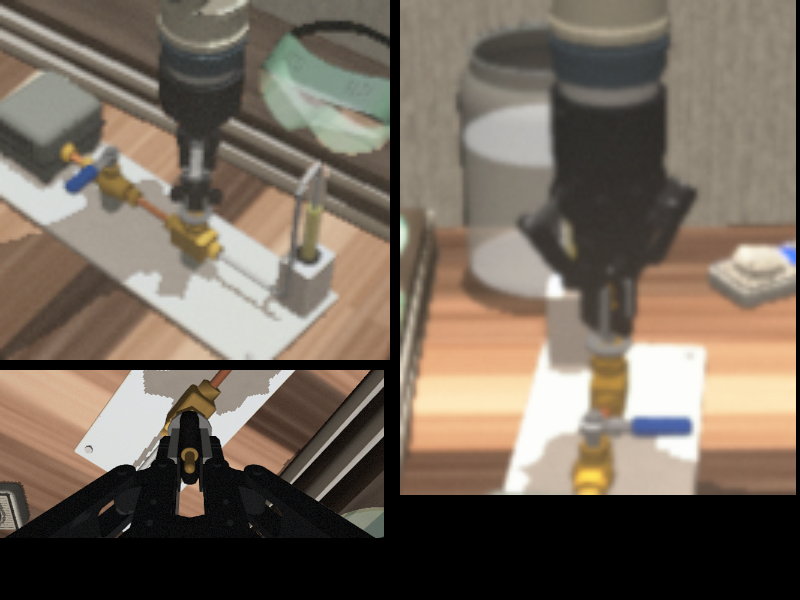

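Nothing touches the hand (fingers only on the bar; tube and jar well clear), and the moment grows by about 0.5 N m per degree. To rule out a wall other than the valve, I'll go back to the notch, let go, and turn the free hand through the same angle.

>>> arm_command(
  moves=[
    {"fingers": 1,"x": 0,"y": 0,"z": 0,"rx": 0,"ry": 0,"rz": -0.018},
    {"fingers": 0.75,"x": 0,"y": 0,"z": 0,"rx": 0,"ry": 0,"rz": 0},
    {"fingers": 0.75,"x": 0,"y": 0,"z": 0,"rx": 0,"ry": 0,"rz": 0},
  ],
)

```text
t: 8.02
position: [0.5203, -0.0674, 0.0967]
eef_rot: [0.479, 0.878, 0.0, 0.0]
wrist_force: [-0.1, 0.7, 0.4]
opening: 0.0217
```

```bash
python3 -c "
from h import *
st();camera('side');st()"
```

```text
t 8.03 pos [ 0.5203 -0.0674  0.0967] yaw deg 32.7 q6 0.7111 eff6 -0.0073 F [-0.09  0.75  0.39] M [-0.0044 -0.0289 -0.0621] op 0.0217
t 8.07 pos [ 0.5203 -0.0674  0.0966] yaw deg 32.71 q6 0.711 eff6 0.0013 F [-0.54  0.34  0.  ] M [0.0388 0.051  0.0316] op 0.0211
```

>>> arm_command(
  moves=[
    {"fingers": 0.75,"x": 0,"y": 0,"z": 0,"rx": 0,"ry": 0,"rz": 0.05},
    {"fingers": 0.75,"x": 0,"y": 0,"z": 0,"rx": 0,"ry": 0,"rz": 0},
  ],
)

```text
t: 8.32
position: [0.5202, -0.0673, 0.0963]
eef_rot: [0.501, 0.865, 0.0, 0.0]
wrist_force: [-0.3, -0.8, 0.1]
opening: 0.021
```

```bash
python3 -c "
from h import *
st();camera('side');st();save(camera('wrist'),'w4.png')
cv2.imwrite('pics/w4z.png',cv2.resize(cv2.imread('pics/w4.png')[200:400,220:420],None,fx=3,fy=3))"
```

```text
t 8.32 pos [ 0.5202 -0.0673  0.0963] yaw deg 29.87 q6 0.7606 eff6 0.4086 F [-0.33 -0.76  0.1 ] M [ 0.0131 -0.0106 -0.0152] op 0.021
t 8.38 pos [ 0.5201 -0.0674  0.0963] yaw deg 29.91 q6 0.7599 eff6 0.1593 F [ 0.13  0.62 -0.19] M [-0.0164  0.0004 -0.0132] op 0.0215
```

View pics/w4z.png

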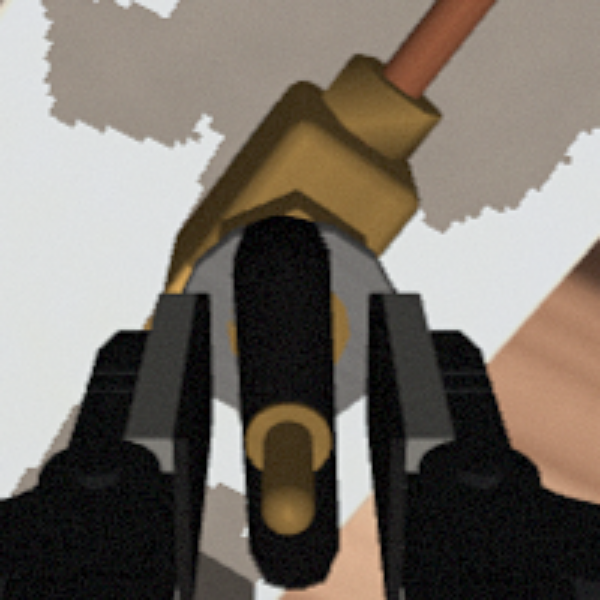

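The free hand feels nothing, so the wall is in the valve: this is the seat, two clicks from the start at yaw ≈32.8°. The crop shows the bar midway between the pads and nearly parallel to them. I'll regrip at the notch and back off 75°, reading the torque on the way.

>>> arm_command(
  moves=[
    {"fingers": 0.75,"x": 0,"y": 0,"z": 0,"rx": 0,"ry": 0,"rz": -0.05},
    {"fingers": 1,"x": 0,"y": 0,"z": 0,"rx": 0,"ry": 0,"rz": 0},
    {"fingers": 1,"x": 0,"y": 0,"z": 0,"rx": 0,"ry": 0,"rz": 0},
    {"fingers": 1,"x": 0,"y": 0,"z": 0,"rx": 0,"ry": 0,"rz": 0},
  ],
  force=60,
)

```text
t: 8.93
position: [0.52, -0.0675, 0.0965]
eef_rot: [0.48, 0.878, -0.0, 0.0]
wrist_force: [-1.9, 0.4, 4.0]
opening: 0.0104
```

```bash
python3 -c "
from h import *
st();camera('side');st()"
```

```text
t 8.93 pos [ 0.52   -0.0675  0.0965] yaw deg 32.69 q6 0.7111 eff6 -0.0114 F [-1.91  0.42  4.  ] M [-0.0577  0.4597 -0.0498] op 0.0104
t 8.97 pos [ 0.52   -0.0675  0.0964] yaw deg 32.7 q6 0.711 eff6 -0.0116 F [-2.63 -0.33  4.09] M [-0.0277  0.456  -0.0512] op 0.0107
```

>>> arm_command(
  moves=[
    {"fingers": 1,"x": 0,"y": 0,"z": 0,"rx": 0,"ry": 0,"rz": -0.0655},
    {"fingers": 1,"x": 0,"y": 0,"z": 0,"rx": 0,"ry": 0,"rz": 0},
  ],
)

```text
t: 9.22
position: [0.52, -0.0675, 0.0964]
eef_rot: [0.451, 0.893, -0.0, 0.0]
wrist_force: [-2.3, -0.1, 5.2]
opening: 0.0107
```

```bash
python3 -c "
from h import *
st();camera('side');st()"
```

```text
t 9.22 pos [ 0.52   -0.0675  0.0964] yaw deg 36.43 q6 0.6459 eff6 -0.6494 F [-2.31 -0.13  5.17] M [-0.0722  0.6065 -0.1039] op 0.0107
t 9.28 pos [ 0.52   -0.0675  0.0964] yaw deg 36.37 q6 0.6468 eff6 -0.2901 F [-2.12 -0.9   5.6 ] M [-0.1024  0.606  -0.165 ] op 0.0107
```

>>> arm_command(
  moves=[
    {"fingers": 1,"x": 0,"y": 0,"z": 0,"rx": 0,"ry": 0,"rz": -0.0655},
    {"fingers": 1,"x": 0,"y": 0,"z": 0,"rx": 0,"ry": 0,"rz": -0.0655},
    {"fingers": 1,"x": 0,"y": 0,"z": 0,"rx": 0,"ry": 0,"rz": 0},
  ],
)

```text
t: 9.65
position: [0.5199, -0.0676, 0.0964]
eef_rot: [0.391, 0.92, -0.0, -0.0]
wrist_force: [-3.9, -0.9, 5.7]
opening: 0.0105
```

```bash
python3 -c "
from h import *
st();camera('side');st()"
```

```text
t 9.65 pos [ 0.5199 -0.0676  0.0964] yaw deg 43.93 q6 0.5149 eff6 -0.3139 F [-3.91 -0.85  5.67] M [-0.2014  0.6731  0.0949] op 0.0105
t 9.7 pos [ 0.5199 -0.0676  0.0964] yaw deg 43.89 q6 0.5156 eff6 -0.009 F [-2.48 -1.14  6.15] M [-0.2092  0.6701  0.1185] op 0.0104
```

>>> arm_command(
  moves=[
    {"fingers": 1,"x": 0,"y": 0,"z": 0,"rx": 0,"ry": 0,"rz": -0.0655},
    {"fingers": 1,"x": 0,"y": 0,"z": 0,"rx": 0,"ry": 0,"rz": -0.0655},
    {"fingers": 1,"x": 0,"y": 0,"z": 0,"rx": 0,"ry": 0,"rz": 0},
  ],
)

```text
t: 10.07
position: [0.5199, -0.0676, 0.0964]
eef_rot: [0.33, 0.944, -0.0, -0.0]
wrist_force: [-3.5, -1.2, 6.1]
opening: 0.0106
```

```bash
python3 -c "
from h import *
st();camera('side');st()"
```

```text
t 10.07 pos [ 0.5199 -0.0676  0.0964] yaw deg 51.42 q6 0.3842 eff6 -0.5525 F [-3.49 -1.17  6.13] M [-0.1596  0.7282 -0.1432] op 0.0106
t 10.12 pos [ 0.5198 -0.0676  0.0964] yaw deg 51.38 q6 0.3849 eff6 -0.2475 F [-2.94 -0.91  5.97] M [-0.2209  0.7398 -0.1188] op 0.0105
```

Click pattern is clean (∓0.12 N m with 15° spacing). 56.3° to go: 15 rows of 0.0655.

>>> arm_command(
  moves=[
    {"fingers": 1,"x": 0,"y": 0,"z": 0,"rx": 0,"ry": 0,"rz": -0.0655},
    {"fingers": 1,"x": 0,"y": 0,"z": 0,"rx": 0,"ry": 0,"rz": -0.0655},
    {"fingers": 1,"x": 0,"y": 0,"z": 0,"rx": 0,"ry": 0,"rz": -0.0655},
    {"fingers": 1,"x": 0,"y": 0,"z": 0,"rx": 0,"ry": 0,"rz": -0.0655},
    {"fingers": 1,"x": 0,"y": 0,"z": 0,"rx": 0,"ry": 0,"rz": 0},
  ],
)

```text
t: 10.75
position: [0.5197, -0.0678, 0.0964]
eef_rot: [0.204, 0.979, -0.0, -0.0]
wrist_force: [-4.3, -1.9, 5.7]
opening: 0.0105
```

```bash
python3 -c "
from h import *
st();camera('side');st()"
```

```text
t 10.75 pos [ 0.5197 -0.0678  0.0964] yaw deg 66.42 q6 0.1222 eff6 -0.553 F [-4.28 -1.94  5.71] M [-0.4165  0.8954 -0.151 ] op 0.0105
t 10.8 pos [ 0.5197 -0.0678  0.0964] yaw deg 66.38 q6 0.1229 eff6 -0.2478 F [-3.86 -2.94  6.12] M [-0.4316  0.8421 -0.1504] op 0.0106
```

>>> arm_command(
  moves=[
    {"fingers": 1,"x": 0,"y": 0,"z": 0,"rx": 0,"ry": 0,"rz": -0.0655},
    {"fingers": 1,"x": 0,"y": 0,"z": 0,"rx": 0,"ry": 0,"rz": -0.0655},
    {"fingers": 1,"x": 0,"y": 0,"z": 0,"rx": 0,"ry": 0,"rz": -0.0655},
    {"fingers": 1,"x": 0,"y": 0,"z": 0,"rx": 0,"ry": 0,"rz": -0.0655},
    {"fingers": 1,"x": 0,"y": 0,"z": 0,"rx": 0,"ry": 0,"rz": 0},
  ],
)

```text
t: 11.42
position: [0.5197, -0.068, 0.0964]
eef_rot: [0.075, 0.997, -0.001, -0.0]
wrist_force: [-4.1, -3.5, 5.4]
opening: 0.0104
```

```bash
python3 -c "
from h import *
st();camera('side');st()"
```

```text
t 11.43 pos [ 0.5197 -0.068   0.0964] yaw deg 81.42 q6 -0.1398 eff6 -0.5532 F [-4.15 -3.49  5.38] M [-0.6379  0.9214 -0.1194] op 0.0104
t 11.47 pos [ 0.5197 -0.068   0.0964] yaw deg 81.38 q6 -0.1391 eff6 -0.2481 F [-5.36 -4.3   6.74] M [-0.6093  0.9485 -0.1051] op 0.0107
```

>>> arm_command(
  moves=[
    {"fingers": 1,"x": 0,"y": 0,"z": 0,"rx": 0,"ry": 0,"rz": -0.0655},
    {"fingers": 1,"x": 0,"y": 0,"z": 0,"rx": 0,"ry": 0,"rz": -0.0655},
    {"fingers": 1,"x": 0,"y": 0,"z": 0,"rx": 0,"ry": 0,"rz": -0.0655},
    {"fingers": 1,"x": 0,"y": 0,"z": 0,"rx": 0,"ry": 0,"rz": -0.0655},
    {"fingers": 1,"x": 0,"y": 0,"z": 0,"rx": 0,"ry": 0,"rz": 0},
  ],
)

```text
t: 12.1
position: [0.5197, -0.0682, 0.0964]
eef_rot: [-0.056, 0.998, -0.001, -0.0]
wrist_force: [-4.5, -3.5, 6.4]
opening: 0.0103
```

```bash
python3 -c "
from h import *
st();camera('side');st()"
```

```text
t 12.1 pos [ 0.5197 -0.0682  0.0964] yaw deg 96.43 q6 -0.4018 eff6 -0.5531 F [-4.53 -3.48  6.43] M [-0.7915  0.9505 -0.1429] op 0.0103
t 12.15 pos [ 0.5197 -0.0682  0.0964] yaw deg 96.39 q6 -0.4011 eff6 -0.2478 F [-4.22 -4.62  5.11] M [-0.8385  0.9989 -0.1419] op 0.0105
```

>>> arm_command(
  moves=[
    {"fingers": 1,"x": 0,"y": 0,"z": 0,"rx": 0,"ry": 0,"rz": -0.0655},
    {"fingers": 1,"x": 0,"y": 0,"z": 0,"rx": 0,"ry": 0,"rz": -0.0655},
    {"fingers": 1,"x": 0,"y": 0,"z": 0,"rx": 0,"ry": 0,"rz": -0.0655},
    {"fingers": 1,"x": 0,"y": 0,"z": 0,"rx": 0,"ry": 0,"rz": 0},
    {"fingers": 1,"x": 0,"y": 0,"z": 0,"rx": 0,"ry": 0,"rz": 0},
  ],
)

```text
t: 12.78
position: [0.5197, -0.0683, 0.0964]
eef_rot: [-0.153, 0.988, -0.001, -0.0]
wrist_force: [-4.8, -4.5, 6.0]
opening: 0.0104
```

```bash
python3 -c "
from h import *
st();camera('side');st();camera('side');st()"
```

```text
t 12.78 pos [ 0.5197 -0.0683  0.0964] yaw deg 107.64 q6 -0.5976 eff6 -0.0266 F [-4.83 -4.52  5.96] M [-1.0007  0.9114 -0.0343] op 0.0104
t 12.82 pos [ 0.5197 -0.0683  0.0964] yaw deg 107.63 q6 -0.5975 eff6 -0.0151 F [-4.3  -4.48  5.87] M [-0.9303  0.9232 -0.0259] op 0.0104
t 12.88 pos [ 0.5197 -0.0683  0.0964] yaw deg 107.64 q6 -0.5975 eff6 -0.0127 F [-4.66 -4.82  5.52] M [-0.98    0.9518 -0.0011] op 0.0106
```

Torque is back to zero at yaw 107.64° (≈ +75.0°), so the valve sits in the fifth notch. I'll release, rise and go to the lever.

>>> arm_command(
  moves=[
    {"fingers": 0.5,"x": 0,"y": 0,"z": 0,"rx": 0,"ry": 0,"rz": 0},
    {"fingers": 0.5,"x": 0,"y": 0,"z": 0,"rx": 0,"ry": 0,"rz": 0},
    {"fingers": 0.5,"x": 0,"y": 0,"z": -0.04,"rx": 0,"ry": 0,"rz": 0},
    {"fingers": 0.5,"x": 0,"y": 0,"z": -0.06,"rx": 0,"ry": 0,"rz": 0},
    {"fingers": 0.5,"x": 0,"y": 0,"z": 0,"rx": 0,"ry": 0,"rz": 0},
  ],
)

```text
t: 13.5
position: [0.5221, -0.0678, 0.2005]
eef_rot: [-0.154, 0.988, -0.001, 0.004]
wrist_force: [0.1, -0.2, 0.1]
opening: 0.0428
```

>>> arm_command(
  moves=[
    {"fingers": 0.5,"x": 0,"y": 0,"z": 0,"rx": 0,"ry": 0,"rz": 0.174},
    {"fingers": 0.5,"x": 0,"y": 0,"z": 0,"rx": 0,"ry": 0,"rz": 0.174},
    {"fingers": 0.5,"x": 0,"y": 0,"z": 0,"rx": 0,"ry": 0,"rz": 0},
  ],
)

```text
t: 13.88
position: [0.5199, -0.0672, 0.1956]
eef_rot: [0.018, 1.0, 0.0, -0.0]
wrist_force: [-0.7, 0.6, 0.0]
opening: 0.0425
```

```bash
python3 -c "
from h import *
st();togo([.4876,.0432,.196],np.radians(87.7));c=camera('wrist')
for b in boxes_of('lever_grip','wrist')[:2]: print(b,atz(c,b['xy'],.093))
save(c,'w5.png')"
```

```text
t 13.88 pos [ 0.5199 -0.0672  0.1956] yaw deg 87.89 q6 -0.2521 eff6 1.5114 F [-0.7   0.56  0.01] M [0.0025 0.0075 0.0078] op 0.0425
pos [ 0.5199 -0.0672  0.1956] tooly yaw 1.534 tilt [-9.e-04  5.e-04 -1.e+00] q6 -0.252 d(tool) [ 0.0363  0.1092 -0.0003]
world ccw turn needed -0.0033 => rz 0.0033
{'xy': [482.6, 200.5], 'confidence': 0.9} [0.49801377 0.04069457 0.093     ]
{'xy': [308.5, 433.5], 'confidence': 0.55} [ 0.68258806 -0.07944386  0.093     ]
```

View pics/w5.png

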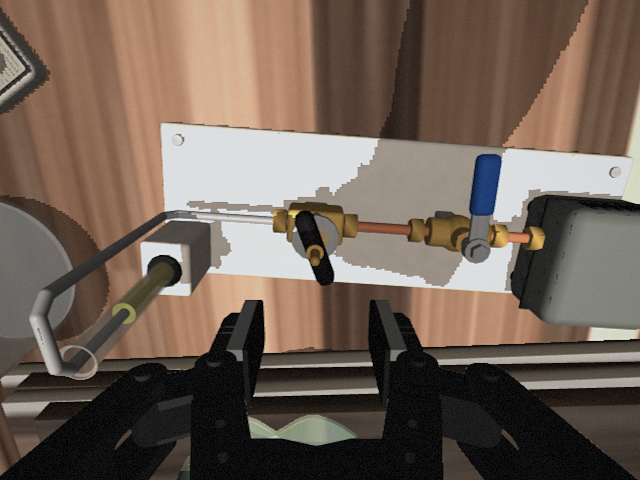

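The bar stands at about 18° in the image, as expected for +5 clicks. Sleeve centre is at about (485,186), cock nut at about (478,248).

```bash
python3 -c "
from h import *
c=camera('wrist');im=cv2.cvtColor(np.array(c['img']),cv2.COLOR_RGB2HSV)
m=cv2.inRange(im,(105,120,40),(130,255,255));m[:, :440]=0;n,l,s,ce=cv2.connectedComponentsWithStats(m);k=1+s[1:,4].argmax();ys,xs=np.where(l==k);r=cv2.minAreaRect(np.c_[xs,ys].astype(np.float32));print(r)
L=atz(c,r[0],.091);X=atz(c,(478,249),.095);print(L,X,np.linalg.norm((L-X)[:2]),np.degrees(np.arctan2(*(L-X)[1::-1])))
st();togo([L[0],L[1],.15],np.radians(87.7))"
```

```text
((484.949951171875, 184.8499755859375), (25.031579971313477, 62.225399017333984), 8.130102157592773)
[0.48805793 0.04195992 0.091     ] [0.5302669  0.03999679 0.095     ] 0.04225459882712722 177.3371007258369
t 14.03 pos [ 0.52   -0.0673  0.1959] yaw deg 88.03 q6 -0.2546 eff6 0.0129 F [-0.53 -0.49  0.06] M [0.0139 0.0384 0.0317] op 0.0427
pos [ 0.52   -0.0673  0.1959] tooly yaw 1.5365 tilt [-6.e-04  2.e-04 -1.e+00] q6 -0.255 d(tool) [0.0357 0.1081 0.0459]
world ccw turn needed -0.0058 => rz 0.0058
```

>>> arm_command(
  moves=[
    {"fingers": 0.5,"x": 0.018,"y": 0.0545,"z": 0,"rx": 0,"ry": 0,"rz": 0},
    {"fingers": 0.5,"x": 0.0175,"y": 0.0545,"z": 0,"rx": 0,"ry": 0,"rz": 0.006},
    {"fingers": 0.5,"x": 0,"y": 0,"z": 0.05,"rx": 0,"ry": 0,"rz": 0},
    {"fingers": 0.5,"x": 0,"y": 0,"z": 0.03,"rx": 0,"ry": 0,"rz": 0},
    {"fingers": 0.5,"x": 0,"y": 0,"z": 0,"rx": 0,"ry": 0,"rz": 0},
  ],
)

```text
t: 14.65
position: [0.4874, 0.0431, 0.1147]
eef_rot: [0.021, 1.0, 0.0, -0.002]
wrist_force: [0.0, 0.9, 0.4]
opening: 0.0428
```

```bash
python3 -c "
from h import *
st();togo([.488,.0425,.075],np.radians(87.5));c=camera('wrist');im=cv2.cvtColor(np.array(c['img']),cv2.COLOR_RGB2HSV)
m=cv2.inRange(im,(105,120,40),(130,255,255));n,l,s,ce=cv2.connectedComponentsWithStats(m);k=1+s[1:,4].argmax();print(s[k],ce[k],atz(c,ce[k],.091))"
```

```text
t 14.65 pos [0.4874 0.0431 0.1147] yaw deg 87.62 q6 -0.042 eff6 -0.0165 F [0.04 0.94 0.39] M [-0.0289  0.0029 -0.0158] op 0.0428
pos [0.4874 0.0431 0.1147] tooly yaw 1.5293 tilt [-4.e-03  4.e-04 -1.e+00] q6 -0.042 d(tool) [-0.0008 -0.0006  0.0397]
world ccw turn needed -0.0021 => rz 0.0021
[ 300  253   33   77 2428] [316.16144975 290.57990115] [0.48751434 0.04287934 0.091     ]
```

>>> arm_command(
  moves=[
    {"fingers": 0.5,"x": 0,"y": -0.0005,"z": 0.039,"rx": 0,"ry": 0,"rz": 0},
    {"fingers": 0.5,"x": 0,"y": 0,"z": 0,"rx": 0,"ry": 0,"rz": 0},
    {"fingers": 1,"x": 0,"y": 0,"z": 0,"rx": 0,"ry": 0,"rz": 0},
    {"fingers": 1,"x": 0,"y": 0,"z": 0,"rx": 0,"ry": 0,"rz": 0},
    {"fingers": 1,"x": 0,"y": 0,"z": 0,"rx": 0,"ry": 0,"rz": 0},
  ],
  force=25,
)

```text
t: 15.32
position: [0.4897, 0.0425, 0.0791]
eef_rot: [0.022, 1.0, 0.0, 0.002]
wrist_force: [-1.5, 2.3, 6.7]
opening: 0.0151
```

```bash
python3 -c "
from h import *
st()"
```

```text
t 15.32 pos [0.4897 0.0425 0.0791] yaw deg 87.52 q6 -0.0414 eff6 0.1954 F [-1.48  2.29  6.68] M [0.3922 0.1468 0.2326] op 0.0151
```

>>> arm_command(
  moves=[
    {"fingers": 1,"x": -0.0005,"y": -0.0066,"z": 0,"rx": 0,"ry": 0,"rz": -0.15},
    {"fingers": 1,"x": -0.0005,"y": -0.0066,"z": 0,"rx": 0,"ry": 0,"rz": -0.15},
    {"fingers": 1,"x": 0,"y": 0,"z": 0,"rx": 0,"ry": 0,"rz": 0},
  ],
)

```text
t: 15.7
position: [0.4913, 0.0296, 0.0791]
eef_rot: [-0.129, 0.992, 0.0, 0.002]
wrist_force: [-0.6, 4.3, 6.5]
opening: 0.0153
```

```bash
python3 -c "
from h import *
st()"
```

```text
t 15.7 pos [0.4913 0.0296 0.0791] yaw deg 104.84 q6 -0.3707 eff6 -0.7447 F [-0.58  4.34  6.47] M [0.9506 0.0307 0.2778] op 0.0153
```

Gripped and turning with low forces. Seven more rows, then I'll feel for the stop.

>>> arm_command(
  moves=[
    {"fingers": 1,"x": -0.0005,"y": -0.0066,"z": 0,"rx": 0,"ry": 0,"rz": -0.15},
    {"fingers": 1,"x": -0.0005,"y": -0.0066,"z": 0,"rx": 0,"ry": 0,"rz": -0.15},
    {"fingers": 1,"x": -0.0005,"y": -0.0066,"z": 0,"rx": 0,"ry": 0,"rz": -0.15},
    {"fingers": 1,"x": -0.0005,"y": -0.0066,"z": 0,"rx": 0,"ry": 0,"rz": -0.15},
    {"fingers": 1,"x": 0,"y": 0,"z": 0,"rx": 0,"ry": 0,"rz": 0},
  ],
)

```text
t: 16.32
position: [0.5051, 0.0082, 0.0791]
eef_rot: [-0.417, 0.909, 0.001, 0.002]
wrist_force: [0.0, 8.9, 6.7]
opening: 0.0151
```

```bash
python3 -c "
from h import *
st()"
```

```text
t 16.32 pos [0.5051 0.0082 0.0791] yaw deg 139.27 q6 -1.0118 eff6 -0.6588 F [0.01 8.87 6.73] M [ 1.8447 -0.0158  0.324 ] op 0.0151
```

>>> arm_command(
  moves=[
    {"fingers": 1,"x": -0.0005,"y": -0.0066,"z": 0,"rx": 0,"ry": 0,"rz": -0.15},
    {"fingers": 1,"x": -0.0005,"y": -0.0066,"z": 0,"rx": 0,"ry": 0,"rz": -0.15},
    {"fingers": 1,"x": -0.0005,"y": -0.0066,"z": 0,"rx": 0,"ry": 0,"rz": -0.15},
    {"fingers": 1,"x": 0,"y": 0,"z": 0,"rx": 0,"ry": 0,"rz": 0},
  ],
)

```text
t: 16.82
position: [0.5221, -0.0003, 0.079]
eef_rot: [-0.609, 0.793, 0.001, 0.002]
wrist_force: [-1.8, 11.2, 7.7]
opening: 0.0151
```

```bash
python3 -c "
from h import *
st()"
```

```text
t 16.82 pos [ 5.221e-01 -3.000e-04  7.900e-02] yaw deg 165.08 q6 -1.4742 eff6 -0.6688 F [-1.77 11.16  7.71] M [2.37   0.3798 0.3234] op 0.0151
```

>>> arm_command(
  moves=[
    {"fingers": 1,"x": 0.001,"y": -0.0055,"z": 0,"rx": 0,"ry": 0,"rz": -0.12},
    {"fingers": 1,"x": 0,"y": 0,"z": 0,"rx": 0,"ry": 0,"rz": 0},
  ],
)

```text
t: 17.08
position: [0.527, -0.0013, 0.079]
eef_rot: [-0.656, 0.755, 0.002, 0.003]
wrist_force: [-0.8, 19.3, 7.6]
opening: 0.0149
```

```bash
python3 -c "
from h import *
st()"
```

```text
t 17.07 pos [ 0.527  -0.0013  0.079 ] yaw deg 171.98 q6 -1.5966 eff6 -0.4909 F [-0.77 19.25  7.64] M [3.8251 0.2551 0.2926] op 0.0149
```

>>> arm_command(
  moves=[
    {"fingers": 1,"x": 0,"y": -0.002,"z": 0,"rx": 0,"ry": 0,"rz": -0.04},
    {"fingers": 1,"x": 0,"y": 0,"z": 0,"rx": 0,"ry": 0,"rz": 0},
  ],
)

```text
t: 17.32
position: [0.528, -0.0014, 0.079]
eef_rot: [-0.67, 0.742, 0.002, 0.003]
wrist_force: [-5.5, 19.9, 11.6]
opening: 0.0152
```

```bash
python3 -c "
from h import *
st();print(observe()['wrist_force'])"
```

```text
t 17.32 pos [ 0.528  -0.0014  0.079 ] yaw deg 174.17 q6 -1.6347 eff6 -0.5284 F [-5.49 19.95 11.58] M [ 3.9964  1.0375 -0.2239] op 0.0152
[-5.49152384 19.94822149 11.58371663]
```

>>> arm_command(
  moves=[
    {"fingers": 1,"x": 0,"y": -0.0015,"z": 0,"rx": 0,"ry": 0,"rz": -0.02},
    {"fingers": 1,"x": 0,"y": 0,"z": 0,"rx": 0,"ry": 0,"rz": 0},
  ],
)

```text
t: 17.58
position: [0.5282, -0.0016, 0.0789]
eef_rot: [-0.677, 0.736, 0.003, 0.002]
wrist_force: [-10.5, 19.1, 14.7]
opening: 0.0151
```

```bash
python3 -c "
from h import *
st()"
```

```text
t 17.57 pos [ 0.5282 -0.0016  0.0789] yaw deg 175.28 q6 -1.654 eff6 -0.5548 F [-10.51  19.07  14.71] M [ 3.7828  2.1451 -0.3953] op 0.0151
```

The resisting force now climbs without the lever moving, so it's at its stop. Releasing, lifting straight up and looking.

>>> arm_command(
  moves=[
    {"fingers": 0.6,"x": 0,"y": 0.001,"z": 0,"rx": 0,"ry": 0,"rz": 0.02},
    {"fingers": 0.6,"x": 0,"y": 0,"z": 0,"rx": 0,"ry": 0,"rz": 0},
    {"fingers": 0.6,"x": 0,"y": 0,"z": -0.04,"rx": 0,"ry": 0,"rz": 0},
    {"fingers": 0.6,"x": 0,"y": 0,"z": -0.06,"rx": 0,"ry": 0,"rz": 0},
    {"fingers": 0.6,"x": 0,"y": 0,"z": -0.05,"rx": 0,"ry": 0,"rz": 0},
  ],
)

```text
t: 18.2
position: [0.5291, -0.0054, 0.2298]
eef_rot: [-0.669, 0.743, -0.001, 0.0]
wrist_force: [1.1, 0.4, 0.6]
opening: 0.0341
```

>>> arm_command(
  moves=[
    {"fingers": 0.6,"x": 0,"y": 0.05,"z": 0,"rx": 0,"ry": 0,"rz": 0},
    {"fingers": 0.6,"x": 0,"y": 0.02,"z": 0,"rx": 0,"ry": 0,"rz": 0},
    {"fingers": 0.6,"x": 0,"y": 0,"z": 0,"rx": 0,"ry": 0,"rz": 0},
  ],
)

```text
t: 18.58
position: [0.4586, 0.0022, 0.2282]
eef_rot: [-0.669, 0.743, -0.001, 0.0]
wrist_force: [0.2, -1.1, 0.3]
opening: 0.0335
```

```bash
python3 -c "
from h import *
st();save(camera('wrist'),'w6.png')"
```

```text
t 18.57 pos [0.4586 0.0022 0.2282] yaw deg 174.0 q6 -1.6445 eff6 -0.0268 F [ 0.17 -1.07  0.29] M [-0.0268 -0.0363 -0.0086] op 0.0335
```

View pics/w6.png

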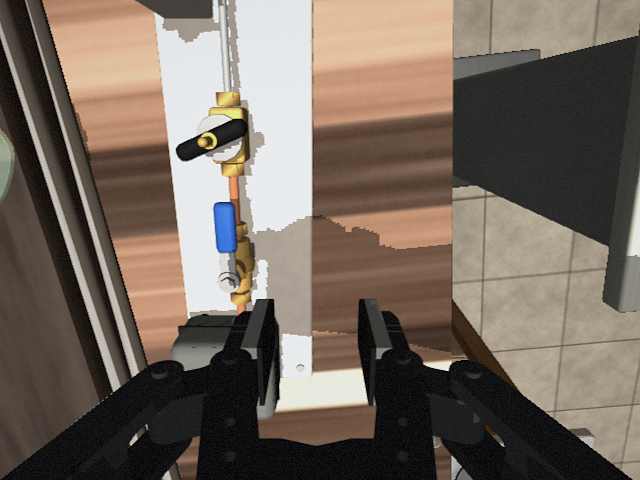

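The lever lies along the pipe: sleeve at (225,228), nut at (228,282). The bar runs from (178,152) to (246,126). Checking the angles.

```bash
python3 -c "
from h import *
c=camera('wrist');rgb=np.array(c['img']);im=cv2.cvtColor(rgb,cv2.COLOR_RGB2HSV)
def axis(m,z):
    n,l,s,ce=cv2.connectedComponentsWithStats(m);k=1+s[1:,4].argmax();ys,xs=np.where(l==k)
    P=np.array([atz(c,p,z)[:2] for p in zip(xs,ys)]);q=P-P.mean(0);v=np.linalg.svd(q,full_matrices=False)[2][0];print(len(xs),P.mean(0).round(4),np.degrees(np.arctan2(v[1],v[0]))%180)
m=cv2.inRange(im,(105,120,40),(130,255,255));m[300:]=0;axis(m,.093)
b=((rgb.max(2)<60)*255).astype(np.uint8);b[:110]=0;b[165:]=0;b[:,:170]=0;b[:,255:]=0;axis(b,.114)
A=atz(c,(312,213),.014);B=atz(c,(312,350),.014);print('base edge',np.degrees(np.arctan2(*(A-B)[1::-1]))%180)
for n in 'water_jar lamp tape dropper scale dish syringe goggles'.split(): pass
"
```

```text
1011 [ 0.527  -0.0044] 83.53609620227132
1159 [ 0.5171 -0.069 ] 15.436311898268118
base edge 83.82680050778525
```

The lever is parallel to the base edge within 0.3°. The bar is at about 15.4° against 17.6° expected, well inside half a click. Handing in.

```bash
python3 -c "
from h import *
print(bot.close_job());st()"
```

```text
the job is handed in; nothing more can be done
None
the job is handed in; nothing more can be done
```

I set the stand up as asked and handed the job in at about 19 s of the 72 s allowed; the hand-in itself gives no verdict.

- **Closing the needle valve:** With the cock still shut, I turned the T-bar clockwise two clicks until the torque rose steeply right after a notch. I took that as the seat and went no more than about 2° past it.
- **Backing off:** I opened it 75.0°, which is five clicks. The torque pattern repeated every 15° and was back to zero in the fifth notch.
- **Shut-off lever:** I swung it round to its stop, felt the force rise there, let go and lifted clear.

**Last checks:**
- The lever is parallel to the base edge within about 0.3°.
- The bar measures 15.4° in the last picture against the expected 17.6°. That gap is well inside half a click (7.5°).
- Wrist forces are near zero, so nothing was being touched.

**Did not agree:** At 2° past the last notch the wrist moment read about 0.92 N m, where the description gives 0.3. That also exceeds the 0.5 N m it gives for seat damage. By angle the bar stayed well short of the 5° damage point, so I judged the needle unharmed. With the hand released and turned through the same angle the moment was zero, so the resistance did come from the valve.

**Not checked:** I did not re-measure the loose things on the chest afterwards, but no force suggested I had touched any of them.

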